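Find the heavy side of the large rotor and hold it down

ROBOT

A 6-joint arm with a two-finger parallel gripper is mounted at the origin on a cart in front of the work surface, level with it; the furniture and walls round the work are solid. World frame = base frame: x ahead of the robot, y to its left, z up, the work surface at z = 0. Lengths are in mm, angles in rad, forces in N, time in s.
With the tool pointing down it reaches from about 325 to 775 mm from the base axis. Payload 5.5 kg.
Tool frame: the origin (TCP) lies midway between the tips of the shut fingers; the grasp point (between the pads) lies 19 mm behind it (arm.pinch_z is the z of the grasp point in the tool frame, in mm); z points along the fingers, y is the line along which they close (so a half turn about z gives the same grasp; the last joint's range is limited). The gripper opens to 88 mm and grips with 3 to 60 N. Pads are 20 mm wide; open, the fingers measure 115 mm over their backs; the gripper's body (75 mm by 178 mm) begins 61 mm behind the grasp point.
Start: joints at [1.054, 0.091, 1.231, -0, 1.82, -0.057], TCP at [266.268, 537.697, 222.631] pointing down, gripper open.
Joint ranges: [-2.87, 2.87], [-0.86, 2.18], [0.17, 2.46], [-1.51, 4.65], [0.06, 2.69], [-2.65, 2.65]. Speed limits (rad/s): [2.57, 2.57, 3.01, 3.14, 3.14, 3.14].

INTERFACE

Orientations are given as a unit quaternion [w, x, y, z].
In Python, from plant import status, optics, close_job, arm gives the robot as it stands.
- The arm moves only by the tool send_rows, never from a script. Its arguments are lists of equal length, an entry for each row: "travel": the shift along the tool's x, y, z in a scale on which 1.0 is 0.8 m, a list of three; "spin": the turn about the tool's z in fractions of the full range, 1 being 60 degrees; "hand": the opening, from 0 (shut) to 1 (fully open). In form: {"travel": [[x, y, z], ...], "spin": [spin, ...], "hand": [hand, ...]}. A call has 1 to 20 rows; each row is the pose to reach, as a shift and turn from the pose commanded when the call began, along the tool's axes at that moment; what a row does not reach only later rows make up. A row lasts 1/10 s, in which the tool goes at most 50 mm and 8.59 degrees, less where a joint would pass 70% of its speed; a pose out of reach is approached as far as the arm can. A call with a gripper value outside its range is refused whole. The fingers move at their own pace and stop on an object; the grip force is fixed at half the most. Time passes only in rows, so rows that repeat a pose let the fingers close. It gives the time, the measured TCP pose, the force, the opening and the grip force at its end, in the units of the state.
- status.get_state(): the state, without advancing time (a new reading comes with each control period).
- optics.snapshot(name): name is "scene" or "side" or "wrist"; returns a dict with "pixels" (400x640x3 uint8, red, green, blue), "z_map" (400x640 float32, mm along the optical axis (not along the pixel's ray), 0 where there is no reading), "vfov" (degrees; the focal length in pixels is half the picture's height over the tangent of half this angle, whatever the lens; pixels are square), "cx", "cy" (the principal point, pixels), "camera_from_world" (4x4, takes a point from world to camera coordinates); the wrist camera has in their place "tool_from_camera" (4x4, takes a point from camera to tool coordinates, whose origin is the TCP and whose axes are the flange's). Camera axes: x right, y down, z forward; pixel columns grow to the right and rows downward; lengths in mm; the calibration is good to about 2 mm. A picture is of the moment at which its call begins: read the wrist's pose just before it.
- close_job(): hands the job in; it is judged then, once.
The state is a dict: "t": time; "joint_positions": joint angles; "joint_velocities": joint speeds; "joint_efforts": joint torques, N m; "position": TCP position; "tcp_rot": TCP orientation; "force": force on the tool from outside, world axes, zero at the start; "torque": the same for the moment, N m; "gripper_width": opening from 0.0 (shut) to 1.0 (fully open); "grasp_force": force on a finger pad.
Only numpy, scipy, OpenCV 4.12 (cv2) and the standard library are available. Lean on these libraries where they do the work, as an engineer would, in place of code of your own. Each camera call takes 0.05 s, during which the arm holds its last target. There are 200 camera calls.

TASK

Three look-alike grey rotors stand on the bench; take the largest by its black handle, turn it slowly at least one full turn in one direction and feel where it is heavy, because a weight is hidden inside. Then turn it so that the heavy side points straight down, and finish while still gripping the handle and holding the rotor there. Leave the other two rotors and the other things alone.

Things in the scene. Friction and masses are not known exactly. Their poses are not given: they have to be found in the camera images.
- stand_large: fixed stand of the large rotor: dark steel base plate 100x90x12 mm with a blue bearing post; origin on the bench surface under the rotor's mid-thickness; its -x axis points out of the rotor's front face (towards the robot, turned up to 0.3 rad), z up. Spindle horizontal along its x axis, 120 mm above the bench. Rotor: grey round drum 100 mm in diameter and 30 mm thick
- handle_large: black round handle on the front of the large (100 mm) rotor, 14 mm thick, 52 mm long, parallel to the spindle, 38 mm off its axis; it turns freely on its pin, so it may stay square in the gripper while the rotor turns. Origin: its middle, 37 mm in front of the drum's face; free length 26 mm either way along the spindle
- stand_middle: fixed stand of the middle rotor: dark steel base plate 100x90x12 mm with a blue bearing post; origin on the bench surface under the rotor's mid-thickness; its -x axis points out of the rotor's front face (towards the robot, turned up to 0.3 rad), z up. Spindle horizontal along its x axis, 120 mm above the bench. Rotor: grey round drum 86 mm in diameter and 30 mm thick
- handle_middle: black round handle on the front of the middle (86 mm) rotor, 14 mm thick, 52 mm long, parallel to the spindle, 31 mm off its axis; it turns freely on its pin, so it may stay square in the gripper while the rotor turns. Origin: its middle, 37 mm in front of the drum's face; free length 26 mm either way along the spindle
- stand_small: fixed stand of the small rotor: dark steel base plate 100x90x12 mm with a blue bearing post; origin on the bench surface under the rotor's mid-thickness; its -x axis points out of the rotor's front face (towards the robot, turned up to 0.3 rad), z up. Spindle horizontal along its x axis, 120 mm above the bench. Rotor: grey round drum 72 mm in diameter and 30 mm thick
- handle_small: black round handle on the front of the small (72 mm) rotor, 14 mm thick, 52 mm long, parallel to the spindle, 25 mm off its axis; it turns freely on its pin, so it may stay square in the gripper while the rotor turns. Origin: its middle, 37 mm in front of the drum's face; free length 26 mm either way along the spindle
- axle_large (a point): point on the large rotor's spindle axis, 52 mm in front of the stand's origin and 120 mm above the bench: the centre of the 38 mm circle on which the middle of handle_large goes round; axes as stand_large
- rotor_large (a joint): turn of the large rotor, rad: 0 with the handle straight above the spindle, growing clockwise as the robot sees it, unlimited; handle's middle = axle_large + 38 mm x (-sin along the stand's y, +cos along z). Starts between -1.2 and 1.2. Stiff seals drag with 0.12 N m against either direction, more than the hidden weight, so the rotor stays where it is left
- face_large (a point): centre of the large drum's front face, 15 mm in front of the stand's origin. A slug (about 0.3 kg, 30 mm off the axis, slug in the rules) is shut in the drum at an unmarked angle that differs every time; no reading gives it. At the handle, slow turning takes about 1 N where the heavy side sinks, 5 to 6 N where it is lifted
- jar_red: bystander: white jar with red lid, 50 mm across, 55 mm tall; origin at the centre of its underside
- jar_white: bystander: white jar with white lid, 42 mm across, 50 mm tall; origin at the centre of its underside
- bottle_clear: bystander: small bottle with red label and white cap, 37 mm across, 100 mm tall; origin at the centre of its underside
- can_small: bystander: blue can with white cap, 37 mm across, 90 mm tall; origin at the centre of its underside

How it is judged:
By the outcome, as a careful person would: the job done as asked, in the order asked, and still so for the second after the job is handed in, while the arm keeps its last pose, push and grip.
It also fails if it takes over 72 s, if anything falls off the work surface, if the arm or the gripper's body presses on something with over 40 N, if the wrist force passes 120 N, or if a joint passes its speed limit or range.

## Working session

There is one attempt and no reset: what is moved stays moved. The work goes in short steps, Python scripts to look and compute and a tool call to move; the robot and the scene stay as the last step left them, time stands still between calls to the robot, and variables do not carry over. Pictures are saved under pics/ and viewed, at most 10 in all, crops included, and the job is handed in when it is done.

Besides the shell and the picture viewer there is one more tool, called by a JSON object that holds its "op" and its "data". send_rows: Moves the arm, as the interface text tells. Its arguments: {"type":"object","properties":{"travel":{"type":"array","items":{"type":"array","items":{"type":"number"}}},"spin":{"type":"array","items":{"type":"number"}},"hand":{"type":"array","items":{"type":"number"}}},"required":["travel","spin","hand"]}

```bash
ls; mkdir -p pics
python3 - <<'E'
from plant import status, optics, arm
import numpy as np, cv2
s=status.get_state(); print({k:np.round(v,3).tolist() for k,v in s.items()}); print(arm.pinch_z)
for n in ["scene","side"]:
    d=optics.snapshot(n); cv2.imwrite(f"pics/{n}0.png",d["pixels"][:,:,::-1]); np.savez(f"{n}0.npz",**d)
    print(n,d["vfov"],d["cx"],d["cy"],np.round(d["camera_from_world"],3).tolist())
E
```

```text
pics
{'t': 0.0, 'joint_positions': [1.054, 0.092, 1.232, -0.0, 1.82, -0.057], 'joint_velocities': [-0.0, 0.001, 0.001, 0.001, 0.0, 0.0], 'joint_efforts': [-0.001, -44.645, -40.643, 0.07, 0.03, -0.0], 'position': [266.16, 537.415, 221.534], 'tcp_rot': [-0.0, 0.228, 0.974, -0.001], 'force': [-1.375, -0.091, 0.196], 'torque': [-0.018, 0.005, -0.029], 'grasp_force': 0.0, 'gripper_width': 1.0}
-18.700000000000003
scene 48.49682016445247 322.6864645802142 197.99237090049797 [[0.793, -0.609, -0.0, -470.873], [-0.468, -0.609, -0.641, 392.055], [0.39, 0.508, -0.768, 1281.217], [0.0, 0.0, 0.0, 1.0]]
side 46.8609416855559 317.85890085032224 199.21868895063608 [[-0.973, -0.231, -0.023, 612.291], [-0.06, 0.346, -0.936, 148.583], [0.224, -0.909, -0.35, 1456.898], [0.0, 0.0, 0.0, 1.0]]
```

View pics/scene0.png

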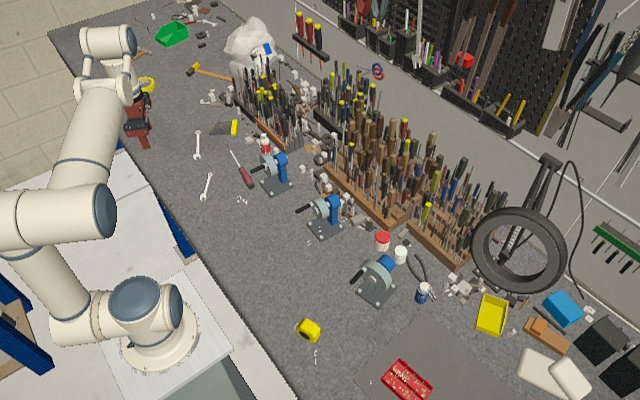

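View pics/side0.png

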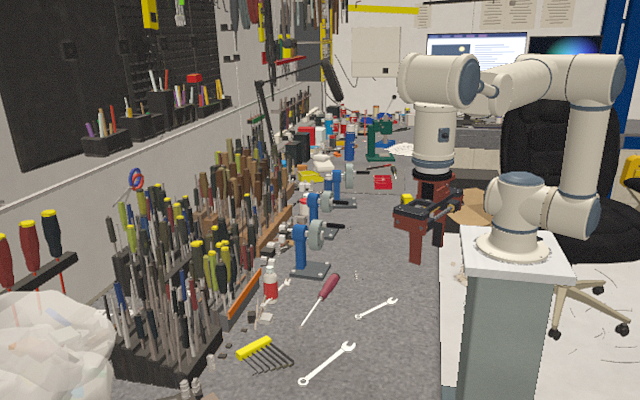

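The scene view shows three stands at about (272,170), (322,215) and (378,280), with the nearest one, at (378,280), looking largest. Next I'll measure all three drums from both depth maps.

```bash
cat > h.py <<'E'
import numpy as np, cv2
def cloud(d):
    z=d["z_map"].astype(float); H,W=z.shape; f=H/2/np.tan(np.radians(float(d["vfov"]))/2)
    u,v=np.meshgrid(np.arange(W),np.arange(H))
    return np.dstack([(u-d["cx"])/f*z,(v-d["cy"])/f*z,z])
def world(d):
    T=np.linalg.inv(d["camera_from_world"]); return cloud(d)@T[:3,:3].T+T[:3,3]
def hsv(d): return cv2.cvtColor(d["pixels"],cv2.COLOR_RGB2HSV)
E
python3 - <<'E'
from h import *
for n in ["scene","side"]:
    d=np.load(n+"0.npz"); P=world(d); h=hsv(d); ok=d["z_map"]>0
    m=(ok&(h[...,0]>100)&(h[...,0]<120)&(h[...,1]>130)&(P[...,2]>10)&(P[...,2]<190)).astype(np.uint8)
    k,l,st,c=cv2.connectedComponentsWithStats(m)
    for i in range(1,k):
        if st[i,4]>25:
            q=P[l==i]; print(n,"blue",st[i],np.round(np.median(q,0)),np.round(q.min(0)),np.round(q.max(0)))
    m=(ok&(h[...,1]<60)&(h[...,2]>70)&(h[...,2]<190)&(P[...,2]>85)&(P[...,2]<175)&(P[...,0]>200)&(P[...,0]<800)).astype(np.uint8)
    k,l,st,c=cv2.connectedComponentsWithStats(m)
    for i in range(1,k):
        if st[i,4]>60:
            q=P[l==i]; print(n,"grey",st[i],np.round(np.median(q,0)),np.round(q.min(0)),np.round(q.max(0)))
for n,b in [("scene",(230,130,440,320)),("side",(280,140,370,290))]:
    im=cv2.imread(f"pics/{n}0.png")[b[1]:b[3],b[0]:b[2]]; cv2.imwrite(f"pics/{n}0c.png",cv2.resize(im,None,fx=3.7 if n=="scene" else 4,fy=3.15 if n=="scene" else 4)[:600])
E
```

```text
scene blue [263  44   9  10  53] [920. 819. 171.] [902. 803. 156.] [931. 837. 189.]
scene blue [274 151  14  32 261] [608. 256. 107.] [592. 243.  14.] [629. 288. 151.]
scene blue [440 189   7  12  35] [ 911. -212.  165.] [ 905. -215.  137.] [ 917. -205.  190.]
scene blue [325 194  16  32 283] [632.  -6. 120.] [620. -18.  12.] [656.  31. 151.]
scene blue [377 255  18  18 172] [ 613. -278.  143.] [ 594. -295.   88.] [ 633. -253.  152.]
scene blue [415 290   9  13  41] [ 656. -382.   33.] [ 653. -392.   12.] [ 664. -371.   67.]
scene grey [ 24   0  66  17 594] [ 287. 1920.  112.] [ 200. 1900.   85.] [ 487. 1941.  175.]
scene grey [238  66   9  31  97] [742. 760. 124.] [704. 704.  85.] [774. 787. 171.]
scene grey [259 153  20  24 268] [555. 258. 141.] [532. 228.  88.] [598. 316. 168.]
scene grey [295 196  35  23 280] [579.   4. 139.] [515. -25.  90.] [624.  44. 164.]
scene grey [349 254  43  37 670] [ 559. -287.  148.] [ 484. -329.   85.] [ 625. -234.  175.]
side blue [612 102  18  30 292] [ -874. -1783.   131.] [ -911. -1822.    14.] [ -808. -1750.   190.]
side blue [366 117   8   7  35
[... 823 characters left out ...]
.] [538. 239.  85.] [599. 324. 161.]
side grey [230 243  11  34 113] [719. 479. 139.] [702. 443.  85.] [737. 524. 172.]
side grey [195 277  13  42 181] [720. 656. 119.] [713. 542.  85.] [783. 665. 160.]
side grey [164 279  17  77 498] [747. 744. 117.] [709. 650.  85.] [800. 782. 175.]
side grey [175 285   8  22  88] [771. 664. 139.] [739. 630.  97.] [799. 711. 163.]
side grey [183 286  17  50 253] [743. 686. 110.] [705. 627.  85.] [778. 758. 159.]
side grey [154 291  14  61 211] [747. 772. 126.] [742. 702.  85.] [800. 778. 170.]
side grey [145 318  11  34 151] [771. 780. 111.] [767. 762.  85.] [778. 784. 161.]
side grey [ 61 348  52  43 540] [780. 947. 162.] [764. 884. 147.] [800. 965. 175.]
```

View pics/scene0c.png

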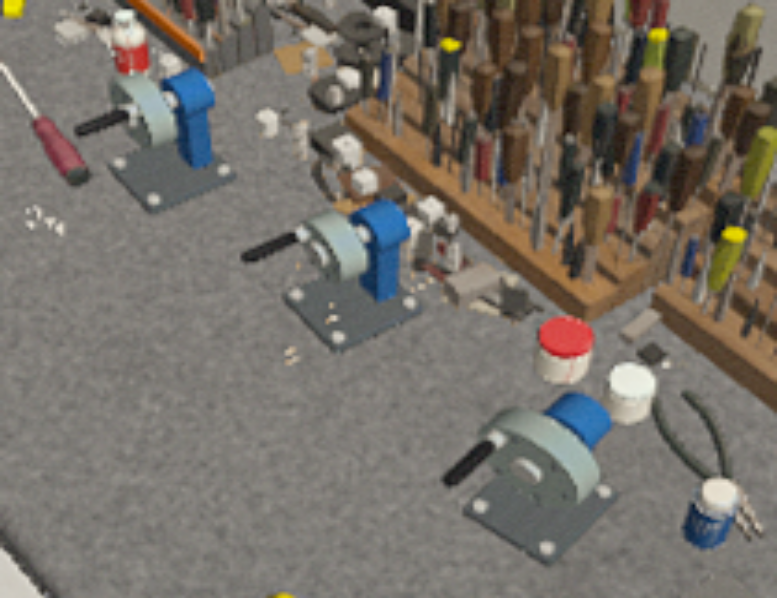

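The largest rotor is the one near world (560, -287): its drum reaches z≈170. I'll check the wrist camera mount before moving, and fit rough geometry from the two views.

Run:
```python
from h import *
from plant import optics
w=optics.snapshot("wrist"); print(np.round(w["tool_from_camera"],2).tolist(), w["vfov"],w["cx"],w["cy"])
for n in ["scene","side"]:
    d=np.load(n+"0.npz"); P=world(d); h=hsv(d); V=h[...,2]
    for nm,c in [("large",(570,-280)),("mid?",(585,0)),("small?",(560,265))]:
        near=(abs(P[...,0]-c[0]+60)<110)&(abs(P[...,1]-c[1])<75)
        m=near&(V<60)&(P[...,2]>70)&(P[...,2]<180)
        q=P[m]
        if len(q)>5: print(n,nm,"handle",len(q),np.round(np.median(q,0)),np.round(q.min(0)),np.round(q.max(0)))
        m=near&(P[...,2]>8)&(P[...,2]<16)&(h[...,2]<110)
        q=P[m]
        if len(q)>20:
            r=cv2.minAreaRect(q[:,:2].astype(np.float32)); print(n,nm,"plate",np.round(r[0]),np.round(r[1]),round(r[2],1))
        m=near&(P[...,2]>70)&(P[...,2]<185)&(h[...,1]<70)&(V>80)
        q=P[m]
        if len(q)>20: print(n,nm,"drum z99",np.percentile(q[:,2],[97,99]).round(),"y pct",np.percentile(q[:,1],[1,99]).round())
```

```text
[[-0.0, -0.97, -0.26, 71.28], [1.0, -0.0, -0.0, -0.6], [-0.0, -0.26, 0.97, -163.42], [0.0, 0.0, 0.0, 1.0]] 65.26148519889956 317.5534263355485 202.40177333867078
scene large handle 70 [ 509. -263.  151.] [ 484. -271.  142.] [ 538. -254.  156.]
scene large plate [ 574. -278.] [79. 91.] 13.6
scene large drum z99 [173. 175.] y pct [-328. -238.]
scene mid? handle 48 [539.  34. 136.] [515.  -5. 129.] [575.  42. 143.]
scene mid? plate [598.   9.] [91. 77.] 88.0
scene mid? drum z99 [160. 162.] y pct [-24.  43.]
scene small? handle 46 [515. 256. 151.] [484. 245.  92.] [551. 298. 158.]
scene small? plate [552. 271.] [116.  91.] 0.3
scene small? drum z99 [166. 167.] y pct [230. 312.]
side large handle 32 [ 513. -252.  143.] [ 491. -267.  137.] [ 532. -244.  148.]
side large plate [ 583. -267.] [85. 84.] 11.3
side large drum z99 [166. 167.] y pct [-286. -221.]
side mid? handle 48 [539.  45. 131.] [518.  38. 125.] [566.  52. 136.]
side mid? plate [571.  15.] [98. 61.] 56.3
side mid? drum z99 [153. 153.] y pct [-10.  54.]
side small? handle 67 [514. 267. 147.] [489. 261. 141.] [537. 274. 152.]
side small? plate [551. 288.] [115. 102.] 0.1
side small? drum z99 [160. 161.] y pct [242. 321.]
```

The rows are not in the units I measure in: shifts go in shares of 0.8 m and turns go in shares of 60 degrees. I convert before sending: -0.646 m / 0.8 = -0.8075, -0.514 m / 0.8 = -0.6425, -26 degrees / 60 = -0.4333.

{"op": "send_rows", "data": {"travel": [[-0.6425,-0.8075,-0.035],[-0.6425,-0.8075,-0.035],[-0.6425,-0.8075,-0.035],[-0.6425,-0.8075,-0.035],[-0.6425,-0.8075,-0.035],[-0.6425,-0.8075,-0.035],[-0.6425,-0.8075,-0.035],[-0.6425,-0.8075,-0.035],[-0.6425,-0.8075,-0.035],[-0.6425,-0.8075,-0.035],[-0.6425,-0.8075,-0.035],[-0.6425,-0.8075,-0.035],[-0.6425,-0.8075,-0.035],[-0.6425,-0.8075,-0.035],[-0.6425,-0.8075,-0.035],[-0.6425,-0.8075,-0.035],[-0.6425,-0.8075,-0.035],[-0.6425,-0.8075,-0.035],[-0.6425,-0.8075,-0.035],[-0.6425,-0.8075,-0.035]], "spin": [-0.4333,-0.4333,-0.4333,-0.4333,-0.4333,-0.4333,-0.4333,-0.4333,-0.4333,-0.4333,-0.4333,-0.4333,-0.4333,-0.4333,-0.4333,-0.4333,-0.4333,-0.4333,-0.4333,-0.4333], "hand": [1,1,1,1,1,1,1,1,1,1,1,1,1,1,1,1,1,1,1,1]}}

```text
t: 2.15
position: [440.2, -268.3, 250.8]
tcp_rot: [0.0, 0.003, 1.0, 0.0]
force: [0.3, 0.0, -0.2]
gripper_width: 1.003
grasp_force: 0.0
```

```bash
cat >> h.py <<'E'
from scipy.spatial.transform import Rotation as R
def wristworld(d,s):
    q=s["tcp_rot"]; Rm=R.from_quat([q[1],q[2],q[3],q[0]]).as_matrix()
    T=d["tool_from_camera"]; P=cloud(d)@T[:3,:3].T+T[:3,3]
    return P@Rm.T+np.array(s["position"])
E
python3 - <<'E'
from h import *
from plant import status, optics
s=status.get_state(); d=optics.snapshot("wrist"); cv2.imwrite("pics/w1.png",d["pixels"][:,:,::-1]); np.savez("w1.npz",**d)
print({k:np.round(v,3).tolist() for k,v in s.items()})
P=wristworld(d,s); np.save("w1P.npy",P)
E
```

```text
{'t': 2.15, 'joint_positions': [-0.614, -0.128, 1.398, 0.0, 1.872, -2.179], 'joint_velocities': [0.012, -0.011, 0.003, -0.002, -0.003, -0.003], 'joint_efforts': [-0.593, -34.037, -40.281, -0.087, 0.024, 0.002], 'position': [440.189, -268.276, 250.754], 'tcp_rot': [0.0, 0.003, 1.0, 0.0], 'force': [0.283, 0.016, -0.226], 'torque': [0.042, -0.012, 0.021], 'grasp_force': 0.0, 'gripper_width': 1.003}
```

View pics/w1.png

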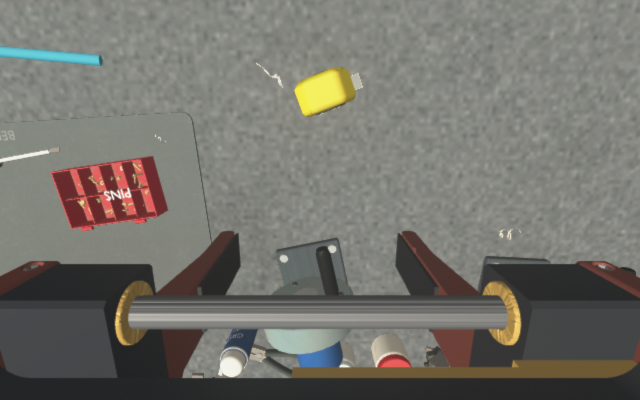

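The wrist view shows the handle at about (327,265) with the drum hidden behind the gripper bar, at (310,330). I'll shift forward and up for a clear top view.

To row units: -0.1 m / 0.8 = -0.125, -0.05 m / 0.8 = -0.0625.

{"op": "send_rows", "data": {"travel": [[-0.0438,0,-0.0375],[-0.0875,0,-0.0625],[-0.125,0,-0.075],[-0.125,0,-0.075],[-0.125,0,-0.075]], "spin": [0,0,0,0,0], "hand": [1,1,1,1,1]}}

```text
t: 2.7
position: [540.4, -268.7, 310.4]
tcp_rot: [-0.0, 0.002, 1.0, 0.0]
force: [-0.4, -0.8, -0.2]
gripper_width: 0.998
grasp_force: 0.0
```

Run:
```python
from h import *
from plant import status, optics
s=status.get_state(); d=optics.snapshot("wrist"); cv2.imwrite("pics/w2.png",d["pixels"][:,:,::-1]); np.savez("w2.npz",**d)
P=wristworld(d,s); np.save("w2P.npy",P); h=hsv(d); V=h[...,2]
near=(abs(P[...,0]-540)<110)&(abs(P[...,1]+275)<75)
def line(m,nm):
    m=cv2.morphologyEx(m.astype(np.uint8),cv2.MORPH_OPEN,np.ones((3,3)))
    k,l,st,c=cv2.connectedComponentsWithStats(m); i=1+np.argmax(st[1:,4]); q=P[l==i]
    r=cv2.minAreaRect(q[:,:2].astype(np.float32)); print(nm,st[i],np.round(r[0],1),np.round(r[1],1),round(r[2],1),"z",np.percentile(q[:,2],[1,50,95,99]).round(1)); return q
line(near&(V<60)&(P[...,2]>70)&(P[...,2]<180),"handle")
line(near&(P[...,2]>8)&(P[...,2]<16),"plate")
line(near&(P[...,2]>60)&(P[...,2]<175)&(h[...,1]<70)&(V>80),"drum")
line(near&(P[...,2]>60)&(P[...,2]<175)&(h[...,0]>100)&(h[...,0]<120)&(h[...,1]>130),"post")
```

```text
handle [323 135  13  48 285] [ 509.4 -256.7] [49.3 10.1] 3.9 z [146.5 150.3 152.1 152.6]
plate [279 165  45  27 764] [ 554.9 -294.2] [29.  65.3] 11.8 z [10.2 13.3 14.7 15.4]
drum [ 266  183   87   51 3342] [ 572.4 -275.7] [57.  99.1] 20.3 z [ 87.  158.3 171.1 171.9]
post [297 234  37  31 862] [ 614.3 -271.8] [32.3 41. ] 12.6 z [133.2 144.2 146.7 147.4]
```

View pics/w2.png

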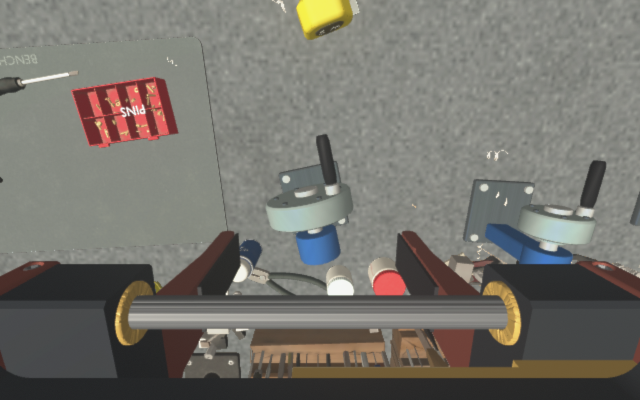

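The top view shows the large rotor at about (310,205) with its handle at (325,160), and jars behind it at (340,280) and (385,275). Next is a cylinder fit for the spindle line and yaw.

Run:
```python
from h import *
from scipy.optimize import least_squares
d=np.load("w2.npz"); P=np.load("w2P.npy"); h=hsv(d); V=h[...,2]
near=(abs(P[...,0]-540)<110)&(abs(P[...,1]+275)<75)
rows=np.arange(400)[:,None]*np.ones((1,640))
m=near&(P[...,2]>125)&(P[...,2]<175)&(h[...,1]<70)&(V>80)&(rows<236)
m=cv2.erode(m.astype(np.uint8),np.ones((5,5)))>0
q=P[m]; print(len(q))
def res(p): # y0 at x=570, yaw, z0
    y0,a,z0=p; t=-(q[:,0]-570)*np.sin(a)+(q[:,1]-y0)*np.cos(a)
    return np.hypot(t,q[:,2]-z0)-50
for z0 in (None,):
    r=least_squares(res,[-275,0.2,120],loss="soft_l1",f_scale=1); print(r.x, np.median(abs(r.fun)))
    r2=least_squares(lambda p:res([p[0],p[1],121]),[-275,0.2],loss="soft_l1",f_scale=1); print(r2.x,np.median(abs(r2.fun)))
y0,a,z0=r.x
rim=q[abs(r.fun)<1.5]; 
def loc(q,a=a,y0=y0): return np.c_[(q[:,0]-570)*np.cos(a)+(q[:,1]-y0)*np.sin(a), -(q[:,0]-570)*np.sin(a)+(q[:,1]-y0)*np.cos(a), q[:,2]]
L=loc(rim); print("rim s range",np.percentile(L[:,0],[1,3,50,97,99]).round(1), "t",np.percentile(L[:,1],[1,99]).round(1))
hm=near&(V<60)&(P[...,2]>100)&(P[...,2]<180)
H=P[hm]; L=loc(H); k=abs(L[:,1]-np.median(L[:,1]))<12; H=H[k];L=L[k]
c=H[:,:2].mean(0); u,sv,vt=np.linalg.svd(H[:,:2]-c); print("handle yaw",np.arctan(vt[0,1]/vt[0,0]),"s",np.percentile(L[:,0],[0,2,98,100]).round(1),"t",np.median(L[:,1]).round(1),np.percentile(L[:,1],[1,99]).round(1),"z top",np.percentile(L[:,2],[50,95]).round(1))
pm=near&(P[...,2]>8)&(P[...,2]<16)&(rows<236); L=loc(P[pm]); print("plate",np.percentile(L,[0.5,99.5],axis=0).round(1).tolist())
# rim front edge per t bin -> yaw check
L=loc(rim); b=[(t,np.percentile(L[abs(L[:,1]-t)<2.5,0],5)) for t in range(-25,30,5) if (abs(L[:,1]-t)<2.5).sum()>10]; print(np.round(b,1).tolist())
```

```text
2183
[-277.99582712    0.30165205  120.47641861] 0.8380035560693315
[-2.78276161e+02  2.75888205e-01] 0.6330927036849587
rim s range [-18.5 -17.4  -5.8   7.1   8.2] t [-40.8  45.1]
handle yaw 0.18730813678808364 s [-76.7 -75.5 -27.8 -26.5] t 36.9 [28.  42.2] z top [150.1 152. ]
plate [[-35.4, -46.7, 9.7], [69.1, 45.8, 15.5]]
[[-25.0, -18.4], [-20.0, -18.5], [-15.0, -16.8], [-10.0, -17.6], [-5.0, -17.3], [0.0, -16.3], [5.0, -15.9], [10.0, -16.1], [15.0, -15.1], [20.0, -14.6], [25.0, -14.2]]
```

Run:
```python
from h import *
from scipy.optimize import least_squares
d=np.load("w2.npz"); P=np.load("w2P.npy"); h=hsv(d); V=h[...,2]
near=(abs(P[...,0]-540)<110)&(abs(P[...,1]+275)<75)
rows=np.arange(400)[:,None]*np.ones((1,640))
m=near&(P[...,2]>125)&(P[...,2]<175)&(h[...,1]<70)&(V>80)&(rows<236)
q=P[cv2.erode(m.astype(np.uint8),np.ones((5,5)))>0]
a=0.207; c,s=np.cos(a),np.sin(a)
def loc(q,y0): return np.c_[(q[:,0]-570)*c+(q[:,1]-y0)*s, -(q[:,0]-570)*s+(q[:,1]-y0)*c, q[:,2]]
def res(p): L=loc(q,p[0]); return np.hypot(L[:,1],L[:,2]-p[1])-50
r=least_squares(res,[-275,120],loss="soft_l1",f_scale=.7); y0,z0=r.x; print(r.x)
L=loc(q[abs(r.fun)<1.5],y0); print("rim",np.percentile(L[:,0],[1,3,97,99]).round(1))
b=[(t,np.percentile(L[abs(L[:,1]-t)<2.5,0],5)) for t in range(-30,35,5) if (abs(L[:,1]-t)<2.5).sum()>10]; print(np.round(b,1).tolist())
hm=near&(V<60)&(P[...,2]>100)&(P[...,2]<180); L=loc(P[hm],y0); L=L[abs(L[:,1]-np.median(L[:,1]))<12]
print("handle s",np.percentile(L[:,0],[0,2,98,100]).round(1),"t",np.median(L[:,1]).round(1),np.percentile(L[:,1],[2,98]).round(1),"z",np.percentile(L[:,2],[50,95]).round(1))
for f in (-35,-50,-65):
    k=abs(L[:,0]-f)<6; print(f,"t",np.percentile(L[k,1],[3,50,97]).round(1),"ztop",np.percentile(L[k,2],95).round(1))
pm=near&(P[...,2]>8)&(P[...,2]<16)&(rows<236); L=loc(P[pm],y0); print("plate",np.percentile(L,[0.5,99.5],axis=0).round(1).tolist())
f=L=None
```

```text
[-278.52439843  120.61263502]
rim [-17.1 -16.5   6.    7.2]
[[-30.0, -16.1], [-25.0, -16.4], [-20.0, -16.6], [-15.0, -16.3], [-10.0, -16.5], [-5.0, -16.2], [0.0, -16.0], [5.0, -16.2], [10.0, -16.1], [15.0, -16.5], [20.0, -16.1], [25.0, -15.9], [30.0, -16.1]]
handle s [-79.9 -78.7 -30.8 -29.8] t 32.7 [24.8 36.4] z [150.1 152. ]
-35 t [25.1 31.3 36. ] ztop 152.0
-50 t [24.8 32.7 36.5] ztop 152.0
-65 t [24.9 33.2 36.3] ztop 152.4
plate [[-32.4, -44.4, 9.7], [66.3, 44.7, 15.5]]
```

Yaw 0.207 rad is confirmed: the rim's front edge is flat in the fitted frame, the axis height is 120.6 mm, and the handle radius comes out at about 39 against the known 38 mm. The handle starts near -0.9 rad. Approaching above it and turning square to the spindle.

To row units: 0.11 m / 0.8 = 0.1375, 0.09 m / 0.8 = 0.1125, -12.1 degrees / 60 = -0.2017.

{"op": "send_rows", "data": {"travel": [[0.025,0.0038,0],[0.05,0.0078,0.025],[0.05,0.0078,0.075],[0.05,0.0078,0.1125],[0.05,0.0078,0.1375],[0.05,0.0078,0.1375],[0.05,0.0078,0.1375]], "spin": [-0.1,-0.2017,-0.2017,-0.2017,-0.2017,-0.2017,-0.2017], "hand": [1,1,1,1,1,1,1]}}

```text
t: 3.45
position: [499.4, -263.3, 201.5]
tcp_rot: [0.0, -0.102, 0.995, -0.0]
force: [-0.3, 0.1, 0.9]
gripper_width: 1.001
grasp_force: 0.0
```

```bash
cat >> h.py <<'E'
A=0.207; C,S=np.cos(A),np.sin(A)
def tosta(p): # world -> (s,t,z) about stand line point (570,-278.5)
    return np.array([(p[0]-570)*C+(p[1]+278.5)*S, -(p[0]-570)*S+(p[1]+278.5)*C, p[2]])
E
python3 - <<'E'
from h import *
from plant import status, optics
s=status.get_state(); q=s["tcp_rot"]; Rm=R.from_quat([q[1],q[2],q[3],q[0]]).as_matrix()
print(s["position"],q,"stz",tosta(s["position"]).round(1),"tool x heading",np.degrees(np.arctan2(Rm[1,0],Rm[0,0])),s["joint_positions"],s["force"])
d=optics.snapshot("wrist"); cv2.imwrite("pics/w3.png",d["pixels"][:,:,::-1])
P=wristworld(d,s); h=hsv(d); V=h[...,2]
m=(abs(P[...,0]-500)<70)&(abs(P[...,1]+262)<40)&(V<60)&(P[...,2]>90)&(P[...,2]<158)
L=np.array([tosta(p) for p in P[m]])
if len(L): print(len(L),np.percentile(L,[2,50,98],axis=0).round(1).tolist())
E
```

```text
[ 499.39295579 -263.29514286  201.49736995] [ 1.70094720e-04 -1.02217655e-01  9.94762022e-01 -2.03143535e-04] stz [-66.   29.4 201.5] tool x heading -168.26622125012506 [-5.45381608e-01 -8.33194819e-03  1.37018647e+00 -1.21334202e-04
  1.77922170e+00 -2.32099608e+00] [-0.288289    0.13466916  0.87723896]
1020 [[-80.3, 24.2, 145.6], [-54.4, 30.9, 150.2], [-31.1, 36.8, 152.3]]
```

To row units: 0.076 m / 0.8 = 0.095, 0.065 m / 0.8 = 0.0813.

{"op": "send_rows", "data": {"travel": [[0,0.0015,0.025],[0,0.0015,0.0563],[0,0.0015,0.0813],[0,0.0015,0.095],[0,0.0015,0.095],[0,0.0015,0.095],[0,0.0015,0.095]], "spin": [0,0,0,0,0,0,0], "hand": [1,1,1,1,1,1,1]}}

```text
t: 4.2
position: [500.7, -262.7, 126.6]
tcp_rot: [0.001, -0.102, 0.995, -0.001]
force: [0.4, -0.2, 0.2]
gripper_width: 1.004
grasp_force: 0.0
```

Run:
```python
from h import *
from plant import status, optics
F=[]
for i in range(10):
    d=optics.snapshot("wrist"); s=status.get_state(); F.append(s["force"])
print(tosta(s["position"]).round(1),s["t"],np.mean(F,0).round(2),np.std(F,0).round(2))
d=optics.snapshot("side"); b=(290,130,390,205); cv2.imwrite("pics/side1.png",cv2.resize(d["pixels"][b[1]:b[3],b[0]:b[2],::-1],None,fx=7,fy=7,interpolation=cv2.INTER_CUBIC))
```

```text
[-65.2  30.3 124.6] 4.7 [-0.    0.02  0.03] [0.47 0.47 0.47]
```

View pics/side1.png

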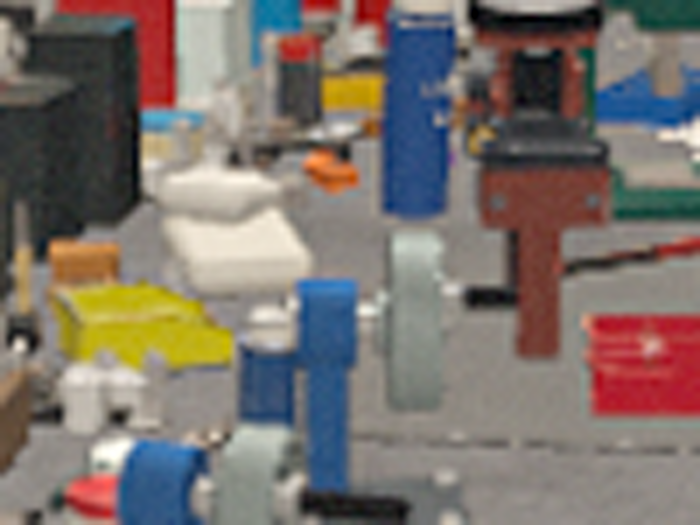

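The side view crop shows the finger at about (535,260) straddling the outer part of the black handle at (490,297), clear of the drum at (415,320). With nothing touching, the force bias is zero to within noise (0.47 N per sample). Closing now.

{"op": "send_rows", "data": {"travel": [[0,0,0],[0,0,0],[0,0,0],[0,0,0],[0,0,0],[0,0,0],[0,0,0],[0,0,0],[0,0,0],[0,0,0]], "spin": [0,0,0,0,0,0,0,0,0,0], "hand": [0,0,0,0,0,0,0,0,0,0]}}

```text
t: 5.75
position: [499.9, -262.0, 124.6]
tcp_rot: [-0.0, -0.102, 0.995, 0.0]
force: [0.3, 0.7, -0.2]
gripper_width: 0.142
grasp_force: 30.0
```

Run:
```python
from h import *
from plant import status, optics
F=[];p=[]
for i in range(8):
    d=optics.snapshot("wrist"); s=status.get_state(); F.append(s["force"]); p.append(tosta(s["position"]))
F=np.mean(F,0); print(np.mean(p,0).round(1),s["t"],"F",F.round(2),"Fs,t",F[0]*C+F[1]*S,-F[0]*S+F[1]*C,s["gripper_width"],s["grasp_force"])
```

```text
[-65.2  30.5 124.6] 6.15 F [-0.93  1.75  0.38] Fs,t -0.5493631941758761 1.9073182229329424 0.15371704975101919 30.000191973522305
```

Gripped: opening is 14 mm at 30 N, with the handle at about -0.93 rad. Preparing the circle increments in tool axes (12° per call in 2° rows, 20°/s).

Run:
```python
import numpy as np
for k in range(31):
    a=np.radians(-54+12*k); b=a+np.radians(np.arange(2,13,2))
    y=-38*(np.sin(b)-np.sin(a)); z=-38*(np.cos(b)-np.cos(a))
    print(-54+12*k,", ".join(f"[0,{p/1000:.4f},{q/1000:.4f}]" for p,q in zip(y,z)))
```

```text
-54 [0,-0.0008,-0.0011], [0,-0.0016,-0.0021], [0,-0.0025,-0.0031], [0,-0.0034,-0.0041], [0,-0.0043,-0.0050], [0,-0.0053,-0.0059]
-42 [0,-0.0010,-0.0009], [0,-0.0020,-0.0017], [0,-0.0031,-0.0025], [0,-0.0042,-0.0033], [0,-0.0053,-0.0040], [0,-0.0064,-0.0047]
-30 [0,-0.0012,-0.0006], [0,-0.0023,-0.0012], [0,-0.0035,-0.0018], [0,-0.0048,-0.0023], [0,-0.0060,-0.0028], [0,-0.0073,-0.0032]
-18 [0,-0.0013,-0.0004], [0,-0.0025,-0.0007], [0,-0.0038,-0.0010], [0,-0.0051,-0.0013], [0,-0.0065,-0.0015], [0,-0.0078,-0.0017]
-6 [0,-0.0013,-0.0001], [0,-0.0026,-0.0002], [0,-0.0040,-0.0002], [0,-0.0053,-0.0002], [0,-0.0066,-0.0001], [0,-0.0079,-0.0000]
6 [0,-0.0013,0.0002], [0,-0.0026,0.0004], [0,-0.0039,0.0006], [0,-0.0052,0.0009], [0,-0.0065,0.0013], [0,-0.0078,0.0017]
18 [0,-0.0013,0.0004], [0,-0.0025,0.0009], [0,-0.0037,0.0014], [0,-0.0049,0.0020], [0,-0.0061,0.0026], [0,-0.0073,0.0032]
30 [0,-0.0011,0.0007], [0,-0.0022,0.0014], [0,-0.0033,0.0022], [0,-0.0044,0.0030], [0,-0.0054,0.0038], [0,-0.0064,0.0047]
42 [0,-0.0010,0.0009], [0,-0.0019,0.0018], [0,-0.0028,0.0028], [0,-0.0037,0.0038], [0,-0.00
[... 2008 characters left out ...]
], [0,0.0018,-0.0050], [0,0.0022,-0.0063], [0,0.0025,-0.0076]
258 [0,0.0003,-0.0013], [0,0.0005,-0.0026], [0,0.0006,-0.0039], [0,0.0007,-0.0052], [0,0.0008,-0.0066], [0,0.0008,-0.0079]
270 [0,-0.0000,-0.0013], [0,-0.0001,-0.0027], [0,-0.0002,-0.0040], [0,-0.0004,-0.0053], [0,-0.0006,-0.0066], [0,-0.0008,-0.0079]
282 [0,-0.0003,-0.0013], [0,-0.0006,-0.0026], [0,-0.0010,-0.0038], [0,-0.0015,-0.0051], [0,-0.0019,-0.0063], [0,-0.0025,-0.0076]
294 [0,-0.0006,-0.0012], [0,-0.0012,-0.0024], [0,-0.0018,-0.0035], [0,-0.0025,-0.0047], [0,-0.0032,-0.0058], [0,-0.0040,-0.0069]
306 [0,-0.0008,-0.0011], [0,-0.0016,-0.0021], [0,-0.0025,-0.0031], [0,-0.0034,-0.0041], [0,-0.0043,-0.0050], [0,-0.0053,-0.0059]
```

{"op": "send_rows", "data": {"travel": [[0,-0.001,-0.0014],[0,-0.002,-0.0026],[0,-0.0031,-0.0039],[0,-0.0043,-0.0051],[0,-0.0054,-0.0063],[0,-0.0066,-0.0074]], "spin": [0,0,0,0,0,0], "hand": [0,0,0,0,0,0]}}

```text
t: 6.75
position: [501.0, -267.1, 130.2]
tcp_rot: [-0.0, -0.103, 0.995, 0.0]
force: [-0.5, 4.3, -1.9]
gripper_width: 0.149
grasp_force: 30.0
```

To row units: -0.0064 m / 0.8 = -0.008, -0.0053 m / 0.8 = -0.0066.

{"op": "send_rows", "data": {"travel": [[0,-0.0013,-0.0011],[0,-0.0025,-0.0021],[0,-0.0039,-0.0031],[0,-0.0053,-0.0041],[0,-0.0066,-0.005],[0,-0.008,-0.0059]], "spin": [0,0,0,0,0,0], "hand": [0,0,0,0,0,0]}}

```text
t: 7.35
position: [502.4, -273.9, 135.0]
tcp_rot: [-0.0, -0.102, 0.995, -0.0]
force: [0.4, 3.3, -4.8]
gripper_width: 0.153
grasp_force: 30.0
```

To row units: -0.0073 m / 0.8 = -0.0091, -0.006 m / 0.8 = -0.0075.

{"op": "send_rows", "data": {"travel": [[0,-0.0015,-0.0008],[0,-0.0029,-0.0015],[0,-0.0044,-0.0023],[0,-0.006,-0.0029],[0,-0.0075,-0.0035],[0,-0.0091,-0.004]], "spin": [0,0,0,0,0,0], "hand": [0,0,0,0,0,0]}}

```text
t: 7.95
position: [503.9, -280.9, 138.0]
tcp_rot: [-0.0, -0.102, 0.995, 0.0]
force: [1.6, 3.3, -9.0]
gripper_width: 0.151
grasp_force: 30.0
```

Run:
```python
from h import *
from plant import status
s=status.get_state();F=s["force"];p=tosta(s["position"]);print(p.round(1),"ang",np.degrees(np.arctan2(-p[1],p[2]-101.9)),"r",np.hypot(p[1],p[2]-101.9),F.round(2),"Ft",-F[0]*S+F[1]*C,s["grasp_force"],s["joint_positions"][5])
```

```text
[-65.2  11.3 138. ] ang -17.341092553370455 r 37.81029103556417 [ 1.64  3.26 -8.96] Ft 2.857494352542167 29.99731584219262 -2.343640007935179
```

The radial force is building (-9 N vertical near the top), so the circle centre is slightly high. I'll blend in a 0.7 mm downward correction and continue.

To row units: -0.0078 m / 0.8 = -0.0098, -0.0065 m / 0.8 = -0.0081.

{"op": "send_rows", "data": {"travel": [[0,-0.0016,-0.0004],[0,-0.0031,-0.0005],[0,-0.0048,-0.0008],[0,-0.0064,-0.001],[0,-0.0081,-0.0011],[0,-0.0098,-0.0013]], "spin": [0,0,0,0,0,0], "hand": [0,0,0,0,0,0]}}

```text
t: 8.55
position: [505.5, -288.5, 139.4]
tcp_rot: [-0.0, -0.102, 0.995, 0.0]
force: [1.7, 4.2, -7.8]
gripper_width: 0.147
grasp_force: 30.0
```

{"op": "send_rows", "data": {"travel": [[0,-0.0016,-0.0001],[0,-0.0033,-0.0003],[0,-0.005,-0.0003],[0,-0.0066,-0.0003],[0,-0.0083,-0.0001],[0,-0.0099,0]], "spin": [0,0,0,0,0,0], "hand": [0,0,0,0,0,0]}}

```text
t: 9.15
position: [507.0, -296.0, 139.3]
tcp_rot: [-0.0, -0.103, 0.995, 0.0]
force: [1.9, 4.6, -8.3]
gripper_width: 0.154
grasp_force: 30.0
```

To row units: -0.0078 m / 0.8 = -0.0098, -0.0065 m / 0.8 = -0.0081.

{"op": "send_rows", "data": {"travel": [[0,-0.0016,0.0003],[0,-0.0033,0.0005],[0,-0.0049,0.0008],[0,-0.0065,0.0011],[0,-0.0081,0.0016],[0,-0.0098,0.0021]], "spin": [0,0,0,0,0,0], "hand": [0,0,0,0,0,0]}}

```text
t: 9.75
position: [508.6, -303.3, 137.6]
tcp_rot: [-0.0, -0.103, 0.995, 0.001]
force: [-0.2, 5.6, -7.6]
gripper_width: 0.15
grasp_force: 30.0
```

To row units: -0.0073 m / 0.8 = -0.0091, -0.0061 m / 0.8 = -0.0076.

{"op": "send_rows", "data": {"travel": [[0,-0.0016,0.0005],[0,-0.0031,0.0011],[0,-0.0046,0.0018],[0,-0.0061,0.0025],[0,-0.0076,0.0033],[0,-0.0091,0.004]], "spin": [0,0,0,0,0,0], "hand": [0,0,0,0,0,0]}}

```text
t: 10.35
position: [510.0, -310.1, 134.5]
tcp_rot: [-0.0, -0.103, 0.995, 0.001]
force: [0.6, 8.6, -6.9]
gripper_width: 0.148
grasp_force: 30.0
```

To row units: -0.0064 m / 0.8 = -0.008, -0.0054 m / 0.8 = -0.0068.

{"op": "send_rows", "data": {"travel": [[0,-0.0014,0.0009],[0,-0.0028,0.0018],[0,-0.0041,0.0028],[0,-0.0055,0.0038],[0,-0.0068,0.0048],[0,-0.008,0.0059]], "spin": [0,0,0,0,0,0], "hand": [0,0,0,0,0,0]}}

```text
t: 10.95
position: [511.3, -316.2, 130.0]
tcp_rot: [-0.0, -0.103, 0.995, 0.001]
force: [0.9, 8.1, -5.8]
gripper_width: 0.151
grasp_force: 30.0
```

To row units: 0.0059 m / 0.8 = 0.0074, -0.001 m / 0.8 = -0.0013.

{"op": "send_rows", "data": {"travel": [[0,-0.0013,0.0011],[0,-0.0024,0.0023],[0,-0.0035,0.0035],[0,-0.0046,0.0048],[0,-0.0056,0.006],[0,-0.0066,0.0074]], "spin": [0,0,0,0,0,0], "hand": [0,0,0,0,0,0]}}

```text
t: 11.55
position: [512.3, -321.3, 124.4]
tcp_rot: [-0.0, -0.103, 0.995, 0.001]
force: [-2.1, 9.4, -4.1]
gripper_width: 0.148
grasp_force: 30.0
```

To row units: 0.0069 m / 0.8 = 0.0086, 0.0057 m / 0.8 = 0.0071.

{"op": "send_rows", "data": {"travel": [[0,-0.0009,0.0014],[0,-0.0016,0.0028],[0,-0.0024,0.0041],[0,-0.003,0.0056],[0,-0.0036,0.0071],[0,-0.0043,0.0086]], "spin": [0,0,0,0,0,0], "hand": [0,0,0,0,0,0]}}

```text
t: 12.15
position: [513.1, -325.0, 118.2]
tcp_rot: [0.0, -0.103, 0.995, 0.001]
force: [-1.4, 8.5, -2.0]
gripper_width: 0.15
grasp_force: 30.0
```

To row units: 0.0076 m / 0.8 = 0.0095, -0.001 m / 0.8 = -0.0013.

{"op": "send_rows", "data": {"travel": [[0,-0.0006,0.0015],[0,-0.0013,0.0031],[0,-0.0018,0.0046],[0,-0.0023,0.0063],[0,-0.0028,0.0079],[0,-0.0031,0.0095]], "spin": [0,0,0,0,0,0], "hand": [0,0,0,0,0,0]}}

```text
t: 12.75
position: [513.7, -327.6, 111.0]
tcp_rot: [0.0, -0.103, 0.995, 0.0]
force: [-2.9, 9.0, -0.0]
gripper_width: 0.151
grasp_force: 30.0
```

To row units: 0.0079 m / 0.8 = 0.0099, 0.0066 m / 0.8 = 0.0083.

{"op": "send_rows", "data": {"travel": [[0,-0.0004,0.0016],[0,-0.0006,0.0033],[0,-0.0008,0.0049],[0,-0.0009,0.0065],[0,-0.001,0.0083],[0,-0.001,0.0099]], "spin": [0,0,0,0,0,0], "hand": [0,0,0,0,0,0]}}

```text
t: 13.35
position: [514.0, -328.7, 103.6]
tcp_rot: [0.0, -0.103, 0.995, -0.0]
force: [-2.0, 8.0, 1.2]
gripper_width: 0.149
grasp_force: 30.0
```

To row units: 0.0079 m / 0.8 = 0.0099, 0.0066 m / 0.8 = 0.0083.

{"op": "send_rows", "data": {"travel": [[0,0,0.0016],[0,0.0001,0.0034],[0,0.0003,0.005],[0,0.0005,0.0066],[0,0.0008,0.0083],[0,0.001,0.0099]], "spin": [0,0,0,0,0,0], "hand": [0,0,0,0,0,0]}}

```text
t: 13.95
position: [513.9, -328.5, 96.3]
tcp_rot: [0.001, -0.102, 0.995, -0.001]
force: [-2.3, 7.1, 2.9]
gripper_width: 0.149
grasp_force: 30.0
```

To row units: 0.0076 m / 0.8 = 0.0095, 0.001 m / 0.8 = 0.0013.

{"op": "send_rows", "data": {"travel": [[0,0.0004,0.0016],[0,0.0008,0.0033],[0,0.0013,0.0048],[0,0.0019,0.0064],[0,0.0024,0.0079],[0,0.0031,0.0095]], "spin": [0,0,0,0,0,0], "hand": [0,0,0,0,0,0]}}

```text
t: 14.55
position: [513.6, -326.8, 89.2]
tcp_rot: [0.001, -0.102, 0.995, -0.002]
force: [-3.1, 3.7, 2.5]
gripper_width: 0.149
grasp_force: 30.0
```

To row units: 0.0069 m / 0.8 = 0.0086, 0.0058 m / 0.8 = 0.0073.

{"op": "send_rows", "data": {"travel": [[0,0.0008,0.0015],[0,0.0015,0.003],[0,0.0023,0.0044],[0,0.0031,0.0059],[0,0.004,0.0073],[0,0.005,0.0086]], "spin": [0,0,0,0,0,0], "hand": [0,0,0,0,0,0]}}

```text
t: 15.15
position: [512.5, -321.9, 79.3]
tcp_rot: [0.0, -0.102, 0.995, -0.0]
force: [-2.3, 4.5, 3.9]
gripper_width: 0.149
grasp_force: 30.0
```

To row units: 0.0059 m / 0.8 = 0.0074, 0.0053 m / 0.8 = 0.0066.

{"op": "send_rows", "data": {"travel": [[0,0.001,0.0014],[0,0.002,0.0026],[0,0.0031,0.0039],[0,0.0043,0.0051],[0,0.0054,0.0063],[0,0.0066,0.0074]], "spin": [0,0,0,0,0,0], "hand": [0,0,0,0,0,0]}}

```text
t: 15.75
position: [511.5, -317.0, 73.6]
tcp_rot: [0.0, -0.102, 0.995, -0.0]
force: [-2.0, 3.4, 6.5]
gripper_width: 0.148
grasp_force: 30.0
```

To row units: 0.0064 m / 0.8 = 0.008, 0.0053 m / 0.8 = 0.0066.

{"op": "send_rows", "data": {"travel": [[0,0.0013,0.0011],[0,0.0025,0.0021],[0,0.0039,0.0031],[0,0.0053,0.0041],[0,0.0066,0.005],[0,0.008,0.0059]], "spin": [0,0,0,0,0,0], "hand": [0,0,0,0,0,0]}}

```text
t: 16.35
position: [510.3, -311.3, 69.1]
tcp_rot: [0.0, -0.102, 0.995, -0.001]
force: [-2.1, 1.2, 5.6]
gripper_width: 0.148
grasp_force: 30.0
```

{"op": "send_rows", "data": {"travel": [[0,0.0015,0.0008],[0,0.0029,0.0015],[0,0.0044,0.0023],[0,0.006,0.0029],[0,0.0075,0.0035],[0,0.0091,0.004]], "spin": [0,0,0,0,0,0], "hand": [0,0,0,0,0,0]}}

```text
t: 16.95
position: [508.7, -303.5, 65.4]
tcp_rot: [0.0, -0.102, 0.995, -0.0]
force: [-0.5, -0.8, 5.1]
gripper_width: 0.152
grasp_force: 30.0
```

To row units: 0.0078 m / 0.8 = 0.0098, 0.0065 m / 0.8 = 0.0081.

{"op": "send_rows", "data": {"travel": [[0,0.0016,0.0005],[0,0.0031,0.0009],[0,0.0048,0.0013],[0,0.0064,0.0016],[0,0.0081,0.0019],[0,0.0098,0.0021]], "spin": [0,0,0,0,0,0], "hand": [0,0,0,0,0,0]}}

```text
t: 17.55
position: [507.0, -295.7, 63.6]
tcp_rot: [0.0, -0.102, 0.995, -0.0]
force: [0.9, -1.7, 2.9]
gripper_width: 0.149
grasp_force: 30.0
```

To row units: 0.0079 m / 0.8 = 0.0099, 0.0066 m / 0.8 = 0.0083.

{"op": "send_rows", "data": {"travel": [[0,0.0016,0.0001],[0,0.0033,0.0003],[0,0.005,0.0003],[0,0.0066,0.0003],[0,0.0083,0.0001],[0,0.0099,0]], "spin": [0,0,0,0,0,0], "hand": [0,0,0,0,0,0]}}

```text
t: 18.15
position: [505.3, -287.9, 63.5]
tcp_rot: [0.0, -0.102, 0.995, -0.0]
force: [2.0, -1.4, 2.4]
gripper_width: 0.153
grasp_force: 30.0
```

To row units: 0.0078 m / 0.8 = 0.0098, 0.0065 m / 0.8 = 0.0081.

{"op": "send_rows", "data": {"travel": [[0,0.0016,-0.0003],[0,0.0033,-0.0005],[0,0.0049,-0.0008],[0,0.0065,-0.0011],[0,0.0081,-0.0016],[0,0.0098,-0.0021]], "spin": [0,0,0,0,0,0], "hand": [0,0,0,0,0,0]}}

```text
t: 18.75
position: [503.7, -280.2, 65.2]
tcp_rot: [-0.0, -0.102, 0.995, 0.0]
force: [2.0, -2.8, 0.4]
gripper_width: 0.146
grasp_force: 30.0
```

To row units: 0.0073 m / 0.8 = 0.0091, 0.0061 m / 0.8 = 0.0076.

{"op": "send_rows", "data": {"travel": [[0,0.0016,-0.0005],[0,0.0031,-0.0011],[0,0.0046,-0.0018],[0,0.0061,-0.0025],[0,0.0076,-0.0033],[0,0.0091,-0.004]], "spin": [0,0,0,0,0,0], "hand": [0,0,0,0,0,0]}}

```text
t: 19.35
position: [502.2, -273.0, 68.4]
tcp_rot: [-0.0, -0.102, 0.995, 0.0]
force: [2.0, -2.7, -2.0]
gripper_width: 0.15
grasp_force: 30.0
```

To row units: 0.0064 m / 0.8 = 0.008, 0.0054 m / 0.8 = 0.0068.

{"op": "send_rows", "data": {"travel": [[0,0.0014,-0.0009],[0,0.0028,-0.0018],[0,0.0041,-0.0028],[0,0.0055,-0.0038],[0,0.0068,-0.0048],[0,0.008,-0.0059]], "spin": [0,0,0,0,0,0], "hand": [0,0,0,0,0,0]}}

```text
t: 19.95
position: [500.9, -266.7, 73.1]
tcp_rot: [-0.0, -0.102, 0.995, 0.0]
force: [2.9, -1.5, -3.2]
gripper_width: 0.152
grasp_force: 30.0
```

To row units: -0.0059 m / 0.8 = -0.0074, 0.0053 m / 0.8 = 0.0066.

{"op": "send_rows", "data": {"travel": [[0,0.0013,-0.0011],[0,0.0024,-0.0023],[0,0.0035,-0.0035],[0,0.0046,-0.0048],[0,0.0056,-0.006],[0,0.0066,-0.0074]], "spin": [0,0,0,0,0,0], "hand": [0,0,0,0,0,0]}}

```text
t: 20.55
position: [499.8, -261.5, 79.0]
tcp_rot: [-0.0, -0.102, 0.995, 0.0]
force: [2.6, -1.2, -4.4]
gripper_width: 0.149
grasp_force: 30.0
```

To row units: -0.0069 m / 0.8 = -0.0086, -0.0057 m / 0.8 = -0.0071.

{"op": "send_rows", "data": {"travel": [[0,0.001,-0.0014],[0,0.0019,-0.0028],[0,0.0028,-0.0041],[0,0.0035,-0.0056],[0,0.0043,-0.0071],[0,0.005,-0.0086]], "spin": [0,0,0,0,0,0], "hand": [0,0,0,0,0,0]}}

```text
t: 21.15
position: [498.9, -257.5, 85.9]
tcp_rot: [-0.0, -0.102, 0.995, 0.0]
force: [2.4, 0.9, -5.3]
gripper_width: 0.15
grasp_force: 30.0
```

To row units: -0.0076 m / 0.8 = -0.0095, -0.0063 m / 0.8 = -0.0079.

{"op": "send_rows", "data": {"travel": [[0,0.0006,-0.0015],[0,0.0013,-0.0031],[0,0.0018,-0.0046],[0,0.0023,-0.0063],[0,0.0028,-0.0079],[0,0.0031,-0.0095]], "spin": [0,0,0,0,0,0], "hand": [0,0,0,0,0,0]}}

```text
t: 21.75
position: [498.4, -255.1, 93.6]
tcp_rot: [-0.0, -0.102, 0.995, 0.0]
force: [1.4, 2.9, -4.7]
gripper_width: 0.147
grasp_force: 30.0
```

To row units: -0.0079 m / 0.8 = -0.0099, -0.0066 m / 0.8 = -0.0083.

{"op": "send_rows", "data": {"travel": [[0,0.0004,-0.0016],[0,0.0006,-0.0033],[0,0.0008,-0.0049],[0,0.0009,-0.0065],[0,0.001,-0.0083],[0,0.001,-0.0099]], "spin": [0,0,0,0,0,0], "hand": [0,0,0,0,0,0]}}

```text
t: 22.35
position: [498.3, -254.3, 101.6]
tcp_rot: [-0.0, -0.102, 0.995, 0.0]
force: [0.7, 4.3, -5.4]
gripper_width: 0.148
grasp_force: 30.0
```

To row units: -0.0079 m / 0.8 = -0.0099, -0.0066 m / 0.8 = -0.0083.

{"op": "send_rows", "data": {"travel": [[0,0,-0.0016],[0,-0.0001,-0.0034],[0,-0.0003,-0.005],[0,-0.0005,-0.0066],[0,-0.0008,-0.0083],[0,-0.001,-0.0099]], "spin": [0,0,0,0,0,0], "hand": [0,0,0,0,0,0]}}

```text
t: 22.95
position: [498.5, -255.2, 109.6]
tcp_rot: [-0.0, -0.102, 0.995, 0.0]
force: [0.7, 4.3, -4.2]
gripper_width: 0.15
grasp_force: 30.0
```

To row units: -0.0076 m / 0.8 = -0.0095, -0.0063 m / 0.8 = -0.0079.

{"op": "send_rows", "data": {"travel": [[0,-0.0004,-0.0016],[0,-0.0008,-0.0033],[0,-0.0013,-0.0048],[0,-0.0019,-0.0064],[0,-0.0024,-0.0079],[0,-0.0031,-0.0095]], "spin": [0,0,0,0,0,0], "hand": [0,0,0,0,0,0]}}

```text
t: 23.55
position: [499.0, -257.8, 117.3]
tcp_rot: [-0.0, -0.102, 0.995, 0.0]
force: [-0.5, 6.5, -3.7]
gripper_width: 0.153
grasp_force: 30.0
```

To row units: -0.0069 m / 0.8 = -0.0086, -0.0058 m / 0.8 = -0.0073.

{"op": "send_rows", "data": {"travel": [[0,-0.0008,-0.0015],[0,-0.0015,-0.003],[0,-0.0023,-0.0044],[0,-0.0031,-0.0059],[0,-0.004,-0.0073],[0,-0.005,-0.0086]], "spin": [0,0,0,0,0,0], "hand": [0,0,0,0,0,0]}}

```text
t: 24.15
position: [499.9, -261.8, 124.2]
tcp_rot: [-0.0, -0.102, 0.995, -0.0]
force: [-0.5, 5.0, -3.4]
gripper_width: 0.15
grasp_force: 30.0
```

{"op": "send_rows", "data": {"travel": [[0,-0.001,-0.0014],[0,-0.002,-0.0026],[0,-0.0031,-0.0039],[0,-0.0043,-0.0051],[0,-0.0054,-0.0063],[0,-0.0066,-0.0074]], "spin": [0,0,0,0,0,0], "hand": [0,0,0,0,0,0]}}

```text
t: 24.75
position: [501.0, -267.0, 130.0]
tcp_rot: [0.0, -0.102, 0.995, -0.0]
force: [-0.9, 4.7, -2.3]
gripper_width: 0.148
grasp_force: 30.0
```

To row units: -0.0064 m / 0.8 = -0.008, -0.0053 m / 0.8 = -0.0066.

{"op": "send_rows", "data": {"travel": [[0,-0.0013,-0.0011],[0,-0.0025,-0.0021],[0,-0.0039,-0.0031],[0,-0.0053,-0.0041],[0,-0.0066,-0.005],[0,-0.008,-0.0059]], "spin": [0,0,0,0,0,0], "hand": [0,0,0,0,0,0]}}

```text
t: 25.35
position: [502.3, -273.3, 134.6]
tcp_rot: [0.0, -0.102, 0.995, -0.0]
force: [-1.8, 4.4, -1.8]
gripper_width: 0.148
grasp_force: 30.0
```

```bash
cat > data.txt <<'E'
501.0 -267.1 130.2 -0.5 4.3 -1.9
502.4 -273.9 135.0 0.4 3.3 -4.8
503.9 -280.9 138.0 1.6 3.3 -9.0
505.5 -288.5 139.4 1.7 4.2 -7.8
507.0 -296.0 139.3 1.9 4.6 -8.3
508.6 -303.3 137.6 -0.2 5.6 -7.6
510.0 -310.1 134.5 0.6 8.6 -6.9
511.3 -316.2 130.0 0.9 8.1 -5.8
512.3 -321.3 124.4 -2.1 9.4 -4.1
513.1 -325.0 118.2 -1.4 8.5 -2.0
513.7 -327.6 111.0 -2.9 9.0 0
514.0 -328.7 103.6 -2.0 8.0 1.2
513.9 -328.5 96.3 -2.3 7.1 2.9
513.6 -326.8 89.2 -3.1 3.7 2.5
512.5 -321.9 79.3 -2.3 4.5 3.9
511.5 -317.0 73.6 -2.0 3.4 6.5
510.3 -311.3 69.1 -2.1 1.2 5.6
508.7 -303.5 65.4 -0.5 -0.8 5.1
507.0 -295.7 63.6 0.9 -1.7 2.9
505.3 -287.9 63.5 2.0 -1.4 2.4
503.7 -280.2 65.2 2.0 -2.8 0.4
502.2 -273.0 68.4 2.0 -2.7 -2.0
500.9 -266.7 73.1 2.9 -1.5 -3.2
499.8 -261.5 79.0 2.6 -1.2 -4.4
498.9 -257.5 85.9 2.4 0.9 -5.3
498.4 -255.1 93.6 1.4 2.9 -4.7
498.3 -254.3 101.6 0.7 4.3 -5.4
498.5 -255.2 109.6 0.7 4.3 -4.2
499.0 -257.8 117.3 -0.5 6.5 -3.7
499.9 -261.8 124.2 -0.5 5.0 -3.4
501.0 -267.0 130.0 -0.9 4.7 -2.3
502.3 -273.3 134.6 -1.8 4.4 -1.8
E
cat > fit.py <<'E'
from h import *
from scipy.optimize import least_squares
D=np.loadtxt("data.txt"); X=np.array([tosta(p) for p in D[:,:3]]); t,z=X[:,1],X[:,2]
Ft=-D[:,3]*S+D[:,4]*C; Fz=D[:,5]
r=least_squares(lambda p:np.hypot(t-p[0],z-p[1])-p[2],[0,102,38]); print("circle",r.x.round(2),"rms",r.fun.std().round(2))
def fit(ct,cz,w=slice(None),v=0):
    th=np.arctan2(-(t-ct),z-cz); e=Ft*np.cos(th)+Fz*np.sin(th); rad=-Ft*np.sin(th)+Fz*np.cos(th)
    M=np.c_[np.ones_like(th),np.cos(th),np.sin(th)][w]; k,_,_,_=np.linalg.lstsq(M,e[w],rcond=None); rs=(e[w]-M@k).std()
    G=np.hypot(k[1],k[2]); phi=np.arctan2(-k[1],-k[2])
    if v: print(np.c_[np.degrees(th),e,rad].round(1).tolist())
    return f"drag {k[0]:.2f} G {G:.2f} phi {np.degrees(phi):.1f} heavy-down theta {np.degrees(np.pi-phi):.1f} res {rs:.2f}"
print(fit(r.x[0],r.x[1],v=1)); 
for dt,dz in [(0,101.2),(0.5,101.2),(-.5,101.2),(0,100.7),(0,101.9),(1,101.2)]: print(dt,dz,fit(dt,dz))
n=len(t); print("last 30",fit(r.x[0],r.x[1],slice(2,32)),"| first 30",fit(r.x[0],r.x[1],slice(0,30)))
E
python3 fit.py
```

```text
circle [  0.34 101.44  38.07] rms 0.04
[[-41.0, 4.5, 1.4], [-28.3, 5.0, -2.7], [-16.6, 5.4, -7.8], [-4.7, 4.4, -7.5], [6.8, 3.1, -8.7], [18.3, 2.8, -9.0], [29.8, 3.8, -10.1], [41.4, 2.0, -9.5], [52.9, 2.5, -10.2], [63.9, 2.0, -8.6], [75.4, 2.4, -9.1], [86.7, 1.7, -8.2], [97.8, 1.9, -7.7], [108.8, 1.0, -4.8], [125.5, 0.3, -6.2], [137.0, 1.7, -7.3], [148.0, 1.6, -5.6], [161.3, 2.3, -4.6], [173.6, 2.2, -2.7], [-174.3, 1.5, -2.6], [-162.2, 2.9, -1.3], [-150.1, 3.6, 0.2], [-138.1, 3.7, 1.0], [-126.1, 4.6, 1.2], [-114.0, 4.7, 2.5], [-101.9, 4.1, 3.5], [-89.8, 5.4, 4.0], [-77.6, 5.0, 3.1], [-65.3, 6.1, 4.3], [-53.2, 5.7, 2.0], [-41.3, 5.1, 1.4], [-29.4, 5.0, 0.7]]
drag 3.25 G 2.05 phi -26.7 heavy-down theta 206.7 res 0.50
0 101.2 drag 3.27 G 2.05 phi -28.0 heavy-down theta 208.0 res 0.50
0.5 101.2 drag 3.27 G 2.03 phi -26.5 heavy-down theta 206.5 res 0.50
-0.5 101.2 drag 3.27 G 2.06 phi -29.5 heavy-down theta 209.5 res 0.50
0 100.7 drag 3.30 G 2.02 phi -28.7 heavy-down theta 208.7 res 0.50
0 101.9 drag 3.22 G 2.09 phi -27.2 heavy-down theta 207.2 res 0.49
1 101.2 drag 3.27 G 2.02 phi -25.1 heavy-down theta 205.1 res 0.50
last 30 drag 3.27 G 2.08 phi -27.1 heavy-down theta 207.1 res 0.50 | first 30 drag 3.26 G 2.05 phi -26.8 heavy-down theta 206.8 res 0.51
```

The full clockwise turn is done (384° commanded). The measured path is a clean circle of radius 38.07 mm. The force fits drag 3.25 N plus a 2.05 N gravity term, which puts the heavy side straight down at handle angle ≈207°. I'll go back counter-clockwise towards it and sample against the opposite drag to tighten the estimate.

To row units: 0.0064 m / 0.8 = 0.008, 0.0047 m / 0.8 = 0.0059.

{"op": "send_rows", "data": {"travel": [[0,0.0014,0.0009],[0,0.0028,0.0018],[0,0.0041,0.0028],[0,0.0055,0.0038],[0,0.0068,0.0048],[0,0.008,0.0059]], "spin": [0,0,0,0,0,0], "hand": [0,0,0,0,0,0]}}

```text
t: 25.95
position: [501.0, -266.9, 129.9]
tcp_rot: [0.0, -0.102, 0.995, -0.0]
force: [-0.5, -0.4, 0.7]
gripper_width: 0.152
grasp_force: 30.0
```

To row units: 0.0059 m / 0.8 = 0.0074, 0.0053 m / 0.8 = 0.0066.

{"op": "send_rows", "data": {"travel": [[0,0.0013,0.0011],[0,0.0024,0.0023],[0,0.0035,0.0035],[0,0.0046,0.0048],[0,0.0056,0.006],[0,0.0066,0.0074]], "spin": [0,0,0,0,0,0], "hand": [0,0,0,0,0,0]}}

```text
t: 26.55
position: [499.8, -261.5, 123.9]
tcp_rot: [-0.0, -0.102, 0.995, 0.0]
force: [-1.3, 0.5, 1.3]
gripper_width: 0.151
grasp_force: 30.0
```

To row units: 0.0069 m / 0.8 = 0.0086, 0.0057 m / 0.8 = 0.0071.

{"op": "send_rows", "data": {"travel": [[0,0.001,0.0014],[0,0.0019,0.0028],[0,0.0028,0.0041],[0,0.0035,0.0056],[0,0.0043,0.0071],[0,0.005,0.0086]], "spin": [0,0,0,0,0,0], "hand": [0,0,0,0,0,0]}}

```text
t: 27.15
position: [499.0, -257.5, 116.9]
tcp_rot: [-0.0, -0.102, 0.995, 0.0]
force: [-1.4, 3.5, 2.7]
gripper_width: 0.152
grasp_force: 30.0
```

To row units: 0.0076 m / 0.8 = 0.0095, 0.0063 m / 0.8 = 0.0079.

{"op": "send_rows", "data": {"travel": [[0,0.0006,0.0015],[0,0.0013,0.0031],[0,0.0018,0.0046],[0,0.0023,0.0063],[0,0.0028,0.0079],[0,0.0031,0.0095]], "spin": [0,0,0,0,0,0], "hand": [0,0,0,0,0,0]}}

```text
t: 27.75
position: [498.5, -255.1, 109.2]
tcp_rot: [-0.0, -0.102, 0.995, 0.0]
force: [-2.2, 3.1, 2.6]
gripper_width: 0.155
grasp_force: 30.0
```

To row units: 0.0079 m / 0.8 = 0.0099, 0.0066 m / 0.8 = 0.0083.

{"op": "send_rows", "data": {"travel": [[0,0.0004,0.0016],[0,0.0006,0.0033],[0,0.0008,0.0049],[0,0.0009,0.0065],[0,0.001,0.0083],[0,0.001,0.0099]], "spin": [0,0,0,0,0,0], "hand": [0,0,0,0,0,0]}}

```text
t: 28.35
position: [498.3, -254.3, 101.2]
tcp_rot: [-0.0, -0.102, 0.995, 0.0]
force: [-1.5, 5.0, 1.5]
gripper_width: 0.153
grasp_force: 30.0
```

{"op": "send_rows", "data": {"travel": [[0,0,0.0016],[0,-0.0001,0.0034],[0,-0.0003,0.005],[0,-0.0005,0.0066],[0,-0.0008,0.0083],[0,-0.001,0.0099]], "spin": [0,0,0,0,0,0], "hand": [0,0,0,0,0,0]}}

```text
t: 28.95
position: [498.5, -255.2, 93.3]
tcp_rot: [-0.0, -0.102, 0.995, 0.0]
force: [-1.2, 4.5, 0.5]
gripper_width: 0.154
grasp_force: 30.0
```

To row units: 0.0076 m / 0.8 = 0.0095, 0.0063 m / 0.8 = 0.0079.

{"op": "send_rows", "data": {"travel": [[0,-0.0004,0.0016],[0,-0.0008,0.0033],[0,-0.0013,0.0048],[0,-0.0019,0.0064],[0,-0.0024,0.0079],[0,-0.0031,0.0095]], "spin": [0,0,0,0,0,0], "hand": [0,0,0,0,0,0]}}

```text
t: 29.55
position: [499.0, -257.7, 85.7]
tcp_rot: [-0.0, -0.102, 0.995, 0.0]
force: [-2.0, 4.9, -0.1]
gripper_width: 0.152
grasp_force: 30.0
```

To row units: 0.0069 m / 0.8 = 0.0086, 0.0058 m / 0.8 = 0.0073.

{"op": "send_rows", "data": {"travel": [[0,-0.0008,0.0015],[0,-0.0015,0.003],[0,-0.0023,0.0044],[0,-0.0031,0.0059],[0,-0.004,0.0073],[0,-0.005,0.0086]], "spin": [0,0,0,0,0,0], "hand": [0,0,0,0,0,0]}}

```text
t: 30.15
position: [499.8, -261.6, 78.8]
tcp_rot: [-0.0, -0.102, 0.995, 0.0]
force: [-1.1, 5.8, -0.3]
gripper_width: 0.15
grasp_force: 30.0
```

To row units: 0.0059 m / 0.8 = 0.0074, -0.0053 m / 0.8 = -0.0066.

{"op": "send_rows", "data": {"travel": [[0,-0.001,0.0014],[0,-0.002,0.0026],[0,-0.0031,0.0039],[0,-0.0043,0.0051],[0,-0.0054,0.0063],[0,-0.0066,0.0074]], "spin": [0,0,0,0,0,0], "hand": [0,0,0,0,0,0]}}

```text
t: 30.75
position: [500.9, -266.9, 73.0]
tcp_rot: [-0.0, -0.102, 0.995, 0.0]
force: [-1.4, 4.9, -0.9]
gripper_width: 0.144
grasp_force: 30.0
```

To row units: -0.0064 m / 0.8 = -0.008, -0.0053 m / 0.8 = -0.0066.

{"op": "send_rows", "data": {"travel": [[0,-0.0013,0.0011],[0,-0.0025,0.0021],[0,-0.0039,0.0031],[0,-0.0053,0.0041],[0,-0.0066,0.005],[0,-0.008,0.0059]], "spin": [0,0,0,0,0,0], "hand": [0,0,0,0,0,0]}}

```text
t: 31.35
position: [502.3, -273.2, 68.4]
tcp_rot: [-0.0, -0.102, 0.995, 0.0]
force: [-0.3, 4.3, -1.5]
gripper_width: 0.154
grasp_force: 30.0
```

```bash
cat > data2.txt <<'E'
499.8 -261.5 123.9 -1.3 0.5 1.3
499.0 -257.5 116.9 -1.4 3.5 2.7
498.5 -255.1 109.2 -2.2 3.1 2.6
498.3 -254.3 101.2 -1.5 5.0 1.5
498.5 -255.2 93.3 -1.2 4.5 0.5
499.0 -257.7 85.7 -2.0 4.9 -0.1
499.8 -261.6 78.8 -1.1 5.8 -0.3
500.9 -266.9 73.0 -1.4 4.9 -0.9
502.3 -273.2 68.4 -0.3 4.3 -1.5
E
cat > fit2.py <<'E'
from h import *
D1=np.loadtxt("data.txt");D2=np.loadtxt("data2.txt");D=np.r_[D1,D2];sg=np.r_[np.ones(len(D1)),-np.ones(len(D2))]
X=np.array([tosta(p) for p in D[:,:3]]); th=np.arctan2(-(X[:,1]-.34),X[:,2]-101.44)
e=(-D[:,3]*S+D[:,4]*C)*np.cos(th)+D[:,5]*np.sin(th)
def fit(M):
    k=np.linalg.lstsq(M,e,rcond=None)[0]; r=e-M@k; cov=np.linalg.inv(M.T@M)*r.var()
    G=np.hypot(k[-2],k[-1]); g=np.array([k[-1],-k[-2]])/G**2; sd=np.sqrt(g@cov[-2:,-2:]@g)
    print(k.round(2),"G",G.round(2),"down",np.degrees(np.pi-np.arctan2(-k[-2],-k[-1])).round(1),"+-",np.degrees(sd).round(1),"res",r.std().round(2)); return k,r
fit(np.c_[sg,np.cos(th),np.sin(th)])
k,r=fit(np.c_[sg>0,sg<0,np.cos(th),np.sin(th)]); print(r[len(D1):].round(1))
E
python3 fit2.py
```

```text
[ 3.27  0.98 -1.8 ] G 2.05 down 208.5 +- 3.1 res 0.49
[ 3.25 -3.35  0.97 -1.83] G 2.07 down 208.1 +- 3.3 res 0.49
[ 0.7  0.3 -0.5 -0.   0.3  0.  -0.8 -0.3  0.3]
```

Both directions agree: heavy side down at 208° ± 3°. The handle is now at 209.6°, so a small trim and hold, then verify.

To row units: -0.0008 m / 0.8 = -0.001, 0.0004 m / 0.8 = 0.0005.

{"op": "send_rows", "data": {"travel": [[0,-0.001,0.0005],[0,-0.001,0.0005],[0,-0.001,0.0005],[0,-0.001,0.0005],[0,-0.001,0.0005],[0,-0.001,0.0005],[0,-0.001,0.0005],[0,-0.001,0.0005],[0,-0.001,0.0005],[0,-0.001,0.0005]], "spin": [0,0,0,0,0,0,0,0,0,0], "hand": [0,0,0,0,0,0,0,0,0,0]}}

```text
t: 32.35
position: [502.4, -274.0, 68.0]
tcp_rot: [-0.0, -0.102, 0.995, -0.0]
force: [-0.4, 2.2, -5.8]
gripper_width: 0.15
grasp_force: 30.0
```

Run:
```python
from h import *
from plant import status, optics
p=[];F=[]
for i in range(6):
    d=optics.snapshot("scene"); s=status.get_state(); p.append(tosta(s["position"])); F.append(s["force"])
p=np.mean(p,0); print(s["t"],p.round(2),"theta",np.degrees(np.arctan2(-(p[1]-.34),p[2]-101.44))%360,np.mean(F,0).round(2),s["grasp_force"],s["gripper_width"],np.abs(s["joint_velocities"]).max())
cv2.imwrite("pics/end.png",cv2.resize(d["pixels"][200:350,290:470,::-1],None,fx=4,fy=4))
```

```text
32.65 [-65.23  18.27  68.  ] theta 208.20243957581522 [ 0.77  1.99 -6.01] 29.99844535253942 0.1532436224417157 0.0016545429964722248
```

View pics/end.png

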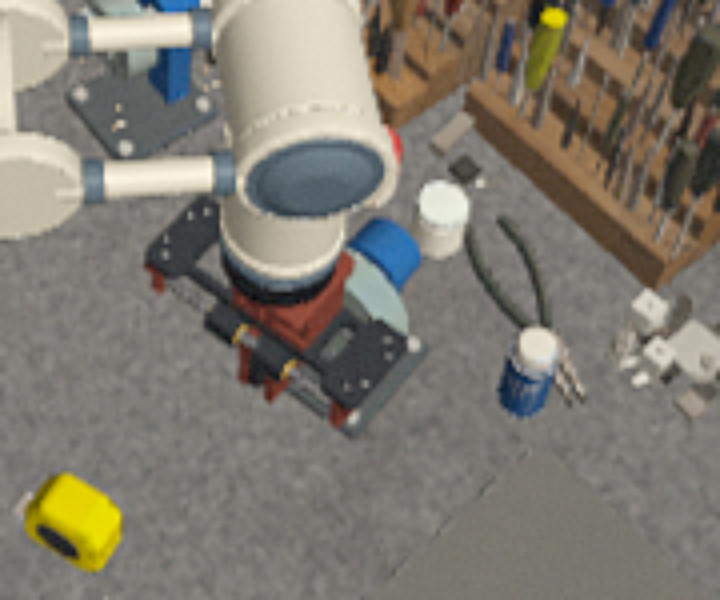

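The final view shows the gripper at about (280,320) still on the handle in front of the drum at (385,290). The can at (530,370) and the white jar at (440,215) are where they were. The handle is steady at 208.2° with 30 N of grip, so I'm handing in.

```bash
python3 -c "
from plant import close_job
print(close_job())"
```

```text
the job is handed in; nothing more can be done
None
```

I turned the large rotor just over one full turn clockwise by its handle, felt the heavy side, and handed in at t ≈ 32.7 s, still gripping at 30 N, with the handle at 208.2°; I estimate 208° ± 3° puts the heavy side straight down.

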